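# Locate a board in the drilling jig and wedge it fast

## Task

Get the loose pine board ready for drilling in the jig: first slide it fully home, so that its long edge lies against both steel dowels and its end against the dark end stop. Then push the dark thumb wedge along its ramp until the pressure bar is jammed hard against the board and holds it there, and leave the other things on the bench alone.

Things in the scene. Friction and masses are not known exactly. Their poses are not given: they have to be found in the camera images.
- jig: Drilling jig with a grey base board, screwed to the bench, fixed. Its frame: x away from the robot, y left, z up; origin on its underside (bench top) below the pressure bar's centre line. Base 15 mm thick, from x -144 to +138, y -186 to +122 mm. A board that is home (touching both dowels and the end stop) has its centre at jig x +80, y 0 mm, its sides parallel to the jig's axes.
- dowel_right (a point): Right of the two upright steel dowels at the jig's far edge, 12 mm thick, 27 mm tall over the base; the point is on its axis half-way up, at jig x +116, y -55 mm.
- dowel_left (a point): Left steel dowel, alike; on its axis half-way up, at jig x +116, y +55 mm.
- stop_face (a point): Centre of the stop face of the dark wooden end stop (48 mm wide, 28 mm tall over the base); the face looks to -y of the jig and lies at jig y +75, from x +56 to +104 mm.
- bar_guide (a point): Top centre of the fixed guide of the pressure bar (two wooden cheeks under an aluminium strap), 30 mm tall over the base, jig x -38 to -8, y -35 to +35 mm.
- ramp_face (a point): Point on the face of the fixed ramp cleat nearest the robot (26 mm tall, 24 mm deep, jig y -117 to +113 mm), half-way up at jig y 0. The face looks to +x and lies on the line x = -84 + 0.22 y (mm, jig frame).
- board: Loose pine board, 60 (its x) x 150 (y) x 22 mm (z), about 0.1 to 0.2 kg; origin: centre of its underside; its axes point about as the jig's. It lies flat on the jig's base, 4 to 9 cm short of the end stop (towards -y of the jig), about 1 cm short of the dowels (towards -x) and slightly askew. Pushed across on one side of the bar only, it may meet one dowel and stay askew: push on both sides.
- wedge: Loose dark wooden wedge, 0.11 kg, on the jig's base between ramp and bar. Origin: underside, middle of the thick end, which looks to -y of the jig; its y axis runs 160 mm to the thin end. 28 mm tall; 47 mm wide (its x) at the thick end, 12 at the thin end; straight face at its x +23.6 mm, towards the bar. On the thick end a thumb rest, 34 mm wide, rises to 42 mm, flush behind.
- wedge_butt (a point): Centre of the wedge's thick end, 20 mm over its underside: push here to +y of the jig. It climbs the ramp (22 mm to +x per 100 mm of y) and drives the bar on. It starts drawn back and a little loose; with the board home it jams 110 to 135 mm on, with this point near jig x -66, y -27 mm, and stays by friction. 10 N is enough, 15 N jams it well; the bar then presses with more than half of that.
- press_bar (a joint): Travel in m along the jig's +x of the light wooden pressure bar (36 mm wide, jig y -18 to +18, 25 mm tall, round nose) in its guide. 0: drawn back, nose at jig x +26, flat back at x -66 mm; grows towards the board. At 0.024 it meets the near long edge of a board that is home, half-way between the dowels. Slides with light friction, under 1 N.
- bar_nose (a point): Tip of the pressure bar's round nose, 28.5 mm over the bench.
- sanding_block: Bystander: cork sanding block, 64 x 107 x 31 mm, origin centre of the underside. Leave it alone.
- tape_measure: Bystander: black tape measure, 71 x 87 x 36 mm, origin centre of the underside. Leave it alone.
- glue_bottle: Bystander: standing glue bottle, 58 mm across, 183 mm tall, origin centre of the underside. Leave it alone.
Mind the look-alikes: they are no part of the job. Of the things that look like the board, the larger one is meant.

How it is judged (in metres and radians):
On the way, in this order (a step that is already met when the one before it is completed fails the run):
1. the board is home against both dowels and the end stop, before the bar clamps it (x of board in the frame of jig between 0.077 and 0.083 m and y of board in the frame of jig between -0.0035 and 0.003 m and angle between the y axis of board and the y axis of jig, either way round below 0.045 rad and contact force between press_bar and board below 1 N), for 0.1 s.
2. the wedge has jammed the bar against the board (contact force between press_bar and board above 2 N and contact force between wedge and press_bar above 2 N), for 0.1 s.
At the end, for the whole second after the job is handed in: The board lies flat on the jig, within 2.5 mm of touching both dowels, within 3 mm of the end stop and square to within 0.03 rad; the wedge is jammed and by itself presses the bar on the board with more than 2 N; everything is at rest (all of step 2 and x of board in the frame of jig between 0.0775 and 0.083 m and y of board in the frame of jig between -0.003 and 0.003 m and z of board in the frame of jig below 0.018 m and angle between the y axis of board and the y axis of jig, either way round below 0.03 rad and linear speed of each of board, wedge below 0.01 m/s).
It fails at once if the sanding block was moved more than 30 mm (distance of sanding_block from where it was at the start of the episode above 0.03 m).
It fails at once if the tape measure was moved more than 30 mm (distance of tape_measure from where it was at the start of the episode above 0.03 m).
It fails at once if the glue bottle was moved more than 30 mm or knocked over (distance of glue_bottle from where it was at the start of the episode above 0.03 m or angle between glue_bottle's own z axis and vertical above 0.5 rad).
It also fails if it takes over 61 s, if anything falls off the work surface, if the arm or the gripper's body presses on something with over 40 N, if the wrist force passes 120 N, or if a joint passes its speed limit or range.

## Robot

A 6-joint arm with a two-finger parallel gripper is mounted at the origin on a cart in front of the work surface, level with it; the furniture and walls round the work are solid. World frame = base frame: x ahead of the robot, y to its left, z up, the work surface at z = 0. Lengths are in m, angles in degrees, forces in N, time in s.
With the tool pointing down it reaches from about 0.35 to 0.875 m from the base axis. Payload 4.2 kg.
Tool frame: the origin (TCP) lies midway between the tips of the shut fingers; the grasp point (between the pads) lies 19 mm behind it; z points along the fingers, y is the line along which they close (so a half turn about z gives the same grasp; the last joint's range is limited). The gripper opens to 87 mm and grips with 3 to 60 N. Pads are 19 mm wide; open, the fingers measure 117 mm over their backs; the gripper's body (75 mm by 190 mm) begins 51 mm behind the grasp point.
Start: joints at [85.176, 22.042, 0.453, 0, -68.411, -14.817], TCP at [0.21, 0.589, 0.223] pointing down, gripper open.
Joint ranges: [-179.83, 179.83], [-69.29, 118.12], [-61.27, 80.66], [-181.25, 117.63], [-171.15, -9.14], [-177.46, 177.46]. Speed limits (degrees/s): [159.86, 159.86, 180, 180, 180, 180].

## Interface

Orientations are given as [roll, pitch, yaw] about the fixed x, y, z axes, in that order (R = Rz(yaw) Ry(pitch) Rx(roll)).
In Python, from workcell import env gives the robot as it stands. The module is installed in compiled form; this text tells all that it offers. Calls block until the motion is done:
- env.goto(position, orientation): joint-space move of the TCP to a pose.
- env.move_straight(position, rotation=None, rate=0.15, force_limit=None): straight line of the TCP; rotation=None keeps the orientation; rate is the mean speed in m/s. With force_limit (N) it stops when the force on the tool has changed by that much, and returns True; else False.
- env.set_joints(angles): joint-space move.
- env.gripper_to(opening, grasp_force=None): opening from 0.0 (shut) to 1.0 (fully open); grasp_force is the grip in N (None keeps the last); returns when the fingers have stopped.
- env.dwell(seconds).
- env.inverse_kinematics(position, orientation): joint angles nearest the present ones, or None.
- env.read_state(): the state.
- env.grab_frame(name): name is "scene" or "side" or "wrist"; returns a dict with "image" (420x560x3 uint8, blue, green, red), "fx", "fy", "cx", "cy" (pixels), "position" and "orientation" of the camera in the world. Camera axes: x right, y up, looking along -z (the intrinsics and any distortion apply to the point x, -y, -z); pixel columns grow to the right and rows downward; lengths in m; the calibration is good to about 2 mm. A picture is of the moment at which its call begins. There is no depth.
A pose or a line that the arm cannot do raises env.Unreachable and nothing moves.
- env.close_job(): hands the job in, once; it reports no verdict.
Trained networks look in a picture, given as the dict that the camera call returned (one of the last four; its "shot" number tells which), for a name from the list of things; names that differ only in an ending like _2 or _b are one class to them, and where a whole thing is asked for, a point or a joint stands for the part that bears it (a point fixed in the world has none). Each returns a list of dicts, best first, with "score" (0 to 1); they miss things now and then, are a little off and sometimes report something else, mostly with a low value. They report only what shows in the picture. A call takes as long as a camera call. They do not tell look-alikes from the thing itself.
- env.search_frame(picture, thing): "xyz" ([x, y, z] in m, in world coordinates, good to about 4 mm: the middle of the surface that is visible of it).
- env.trace(picture, thing): "mask" (420x560 bool, what is visible of it).
The state is a dict: "clock": time; "joint_positions": joint angles; "qvel": joint speeds; "joint_torque": joint torques, N m; "position": TCP position; "tool_rot": TCP orientation; "force": force on the tool from outside, world axes, zero at the start; "wrist_torque": the same for the moment, N m; "opening": opening from 0.0 (shut) to 1.0 (fully open).
Only numpy, scipy, OpenCV 4.12 (cv2) and the standard library are available. Lean on these libraries where they do the work, as an engineer would, in place of code of your own. Each camera call takes 0.05 s, during which the arm holds its last target. There are 200 camera calls.

## Working session

There is one attempt and no reset: what is moved stays moved. The work goes in short steps, each a Python script; the robot and the scene stay as the last script left them, time stands still between calls to the robot, and variables do not carry over. Pictures are saved under pics/ and viewed, on a budget of 10 in all, crops included, one or two more only if the job needs it, and the job is handed in when it is done.

```bash
mkdir -p pics; python3 - <<'E'
from workcell import env
import cv2,numpy as np
s=env.read_state();print(s['clock'],s['position'],s['tool_rot'])
for n in ['scene','side']:
    f=env.grab_frame(n);cv2.imwrite(f'pics/{n}0.png',f['image'])
    print(n,{k:np.round(v,3) for k,v in f.items() if k not in('image',)})
    for t in ['jig','dowel_right','dowel_left','stop_face','bar_guide','ramp_face','board','wedge','wedge_butt','bar_nose','sanding_block','tape_measure','glue_bottle']:
        try:print(t,[(np.round(d['xyz'],3).tolist(),round(d['score'],2)) for d in env.search_frame(f,t)][:4])
        except Exception as e:print(t,e)
E
```

```text
0.0 [0.20986211 0.58807137 0.22146002] [ 1.79875391e+02 -5.40294404e-03 -1.96526628e+01]
scene {'fx': np.float64(482.06), 'fy': np.float64(482.06), 'cx': np.float64(275.608), 'cy': np.float64(211.632), 'position': array([-0.212,  0.858,  1.292]), 'orientation': array([  41.676,   -0.23 , -137.844]), 'shot': np.int64(1)}
jig [([0.527, -0.031, 0.016], 0.75)]
dowel_right [([0.528, -0.033, 0.016], 0.67)]
dowel_left [([0.525, -0.034, 0.015], 0.91)]
stop_face [([0.531, -0.031, 0.014], 0.61)]
bar_guide [([0.525, -0.029, 0.014], 0.55)]
ramp_face [([0.526, -0.028, 0.017], 0.96)]
board [([0.609, -0.127, 0.04], 0.97), ([0.478, 0.185, 0.009], 0.8)]
wedge [([0.464, -0.134, 0.042], 0.75), ([0.642, 0.418, 0.032], 0.19)]
wedge_butt [([0.461, -0.13, 0.044], 0.68)]
bar_nose [([0.618, 0.484, 0.096], 0.69), ([0.52, -0.04, 0.039], 0.46), ([0.527, -0.029, 0.016], 0.26)]
sanding_block [([0.64, 0.419, 0.031], 0.52)]
tape_measure [([0.642, 0.418, 0.029], 0.62)]
glue_bottle [([0.616, 0.482, 0.096], 0.75), ([0.532, -0.032, 0.018], 0.73)]
side {'fx': np.float64(497.751), 'fy': np.float64(497.751), 'cx': np.float64(279.345), 'cy': np.float64(212.618), 'position': array([-0.202, -1.238,  0.848]), 'orientation': array([ 62.415,  -1.425, -28.499]), 'shot': np.int64(2)}
jig [([0.526, -0.104, 0.016], 0.7), ([0.344, -0.378, 0.031], 0.49)]
dowel_right [([0.528, -0.105, 0.015], 0.57)]
dowel_left [([0.524, -0.108, 0.017], 0.94)]
stop_face [([0.523, -0.11, 0.017], 0.65), ([0.521, -0.061, 0.041], 0.47)]
bar_guide [([0.526, -0.101, 0.017], 0.73)]
ramp_face [([0.524, -0.105, 0.017], 0.97)]
board [([0.606, -0.149, 0.038], 0.92), ([0.481, 0.169, 0.021], 0.77)]
wedge [([0.457, -0.155, 0.044], 0.97)]
wedge_butt [([0.454, -0.152, 0.046], 0.89), ([0.524, -0.106, 0.017], 0.37)]
bar_nose [([0.519, -0.059, 0.041], 0.73), ([0.529, -0.106, 0.014], 0.7)]
sanding_block [([0.344, -0.381, 0.034], 0.79)]
tape_measure [([0.646, 0.4, 0.025], 0.74)]
glue_bottle []
```

View pics/scene0.png

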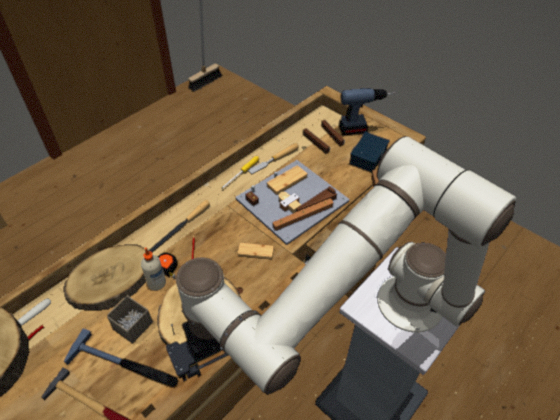

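View pics/side0.png

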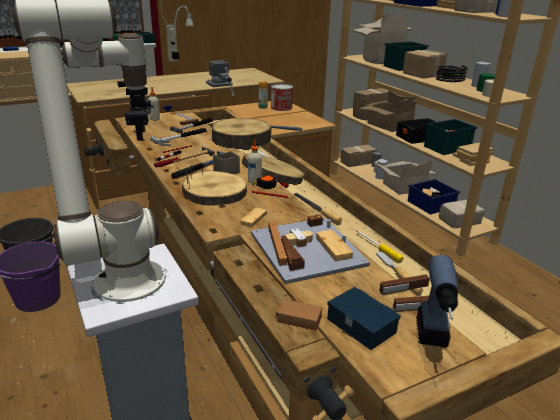

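Two boards could be meant: the larger one on the grey jig (scene 287,180; side 333,244) and a small offcut on the bench (scene 255,250; side 254,217). I choose the one on the jig. Dark wedge candidates are on the jig only, at scene (305,213); the red-brown block at side (300,315) is the sanding block. Next I look from the wrist.

```bash
cat > h.py <<'E'
from workcell import env
import cv2,numpy as np
from scipy.spatial.transform import Rotation as R
def plane(f,uv,z):
    uv=np.atleast_2d(np.asarray(uv,float))
    d=np.c_[(uv[:,0]-f['cx'])/f['fx'],-(uv[:,1]-f['cy'])/f['fy'],-np.ones(len(uv))]
    d=R.from_euler('xyz',f['orientation'],degrees=True).apply(d)
    p=np.asarray(f['position']);return (p+d*((z-p[2])/d[:,2])[:,None])[:,:2]
def proj(f,P):
    q=R.from_euler('xyz',f['orientation'],degrees=True).inv().apply(np.atleast_2d(P)-f['position'])
    return np.c_[f['cx']-f['fx']*q[:,0]/q[:,2],f['cy']+f['fy']*q[:,1]/q[:,2]]
def rect(f,name,z,i=0):
    r=env.trace(f,name)
    out=[]
    for d in r[:3]:
        c=np.vstack(cv2.findContours(d['mask'].astype(np.uint8),0,2)[0])[:,0]
        b=cv2.minAreaRect((plane(f,c,z)*1000).astype(np.float32))
        out.append((round(d['score'],2),int(d['mask'].sum()),np.round(b[0],1).tolist(),np.round(b[1],1).tolist(),round(b[2],2)))
    return out
E
python3 - <<'E'
from h import *
env.move_straight([.21,.588,.35])
env.goto([.50,-.08,.40],[180,0,-20])
s=env.read_state();print(s['clock'],s['position'],s['joint_positions'])
for n in ['wrist','scene','side']:
    f=env.grab_frame(n);cv2.imwrite(f'pics/{n}1.png',f['image'])
    if n=='wrist':print(f['position'],f['orientation'],f['fx'])
    print(n,'jig',rect(f,'jig',.015)); print(n,'board',rect(f,'board',.037)); print(n,'wedge',rect(f,'wedge',.043))
    for t in ['dowel_right','dowel_left','stop_face','board','wedge','wedge_butt','bar_nose','bar_guide']:
        print(t,[(np.round(d['xyz'],3).tolist(),round(d['score'],2)) for d in env.search_frame(f,t)][:3])
E
```

```text
4.9833 [ 0.50022486 -0.07937178  0.39981565] [ 9.36985612e+00  6.01556109e+00  3.82981211e+00 -8.82001449e-03
 -8.78262767e+01  6.06900234e+01]
[ 0.57034128 -0.10522699  0.5605195 ] [-1.61047590e+01  5.22001997e-02 -1.09912587e+02] 290.18273700828945
wrist jig [(0.96, 21786, [548.8, -80.9], [311.2, 283.6], 82.75)]
wrist board [(0.87, 3444, [616.2, -129.3], [150.9, 62.0], 81.9), (0.74, 1488, [488.5, 166.1], [110.3, 52.5], 36.35)]
wrist wedge [(0.56, 1651, [466.6, -110.5], [161.2, 48.7], 78.46)]
dowel_right [([0.555, -0.064, 0.02], 0.6)]
dowel_left [([0.558, -0.065, 0.013], 0.64), ([0.356, -0.361, 0.036], 0.18)]
stop_face [([0.556, -0.063, 0.019], 0.66), ([0.355, -0.362, 0.032], 0.56)]
board [([0.617, -0.13, 0.036], 0.9), ([0.488, 0.179, 0.015], 0.8)]
wedge [([0.47, -0.137, 0.041], 0.93)]
wedge_butt [([0.47, -0.129, 0.042], 0.85)]
bar_nose [([0.356, -0.359, 0.03], 0.72), ([0.551, -0.047, 0.043], 0.62)]
bar_guide [([0.555, -0.064, 0.013], 0.89), ([0.646, 0.389, 0.023], 0.39)]
scene jig [(0.79, 3884, [546.6, -74.5], [313.4, 288.0], 83.35)]
scene board [(0.82, 615, [610.5, -118.0], [161.8
[... 460 characters left out ...]
 0.038], 0.72)]
bar_guide []
side jig [(0.84, 3939, [548.5, -73.9], [364.4, 293.0], 83.16)]
side board [(0.86, 262, [462.6, 129.8], [128.2, 54.0], 35.16), (0.66, 682, [607.9, -146.3], [177.3, 78.3], 81.97)]
side wedge [(0.81, 411, [461.2, -134.3], [193.9, 50.7], 73.28)]
dowel_right [([0.528, -0.105, 0.013], 0.79)]
dowel_left [([0.524, -0.107, 0.017], 0.82)]
stop_face []
board [([0.606, -0.149, 0.035], 0.88), ([0.48, 0.171, 0.02], 0.77)]
wedge [([0.456, -0.155, 0.045], 0.77)]
wedge_butt [([0.455, -0.149, 0.048], 0.8), ([0.525, -0.105, 0.015], 0.15)]
bar_nose [([0.52, -0.062, 0.041], 0.61), ([0.341, -0.381, 0.038], 0.44)]
bar_guide [([0.525, -0.102, 0.014], 0.86), ([0.624, 0.461, 0.08], 0.32)]
```

View pics/wrist1.png

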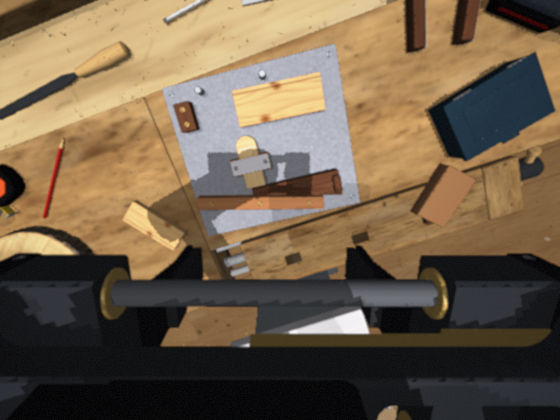

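```bash
cat >> h.py <<'E'
YAW=-7.25; O=np.array([.5558,-.0495])
Rj=R.from_euler('z',YAW,degrees=True)
def W(x,y,z): return Rj.apply([x/1000,y/1000,z/1000])+np.r_[O,0]   # jig mm -> world m
def J(p): # world xy m -> jig mm
    p=np.atleast_2d(p)[:,:2]; return Rj.inv().apply(np.c_[p-O,np.zeros(len(p))])[:,:2]*1000
def overlay(f,fn,k=4,box=None):
    im=f['image']; im=cv2.resize(im,None,fx=k,fy=k,interpolation=cv2.INTER_CUBIC)
    def poly(pts,col,z):
        p=proj(f,[W(x,y,z) for x,y in pts]); p=((p+.5)*k-.5).round().astype(int); cv2.polylines(im,[p],True,col,1)
    poly([(-144,-186),(138,-186),(138,122),(-144,122)],(0,255,0),15)
    for y in(-55,55): poly([(116+6*np.cos(a),y+6*np.sin(a)) for a in np.linspace(0,6.28,20)],(0,0,255),42)
    poly([(56,75),(104,75)],(255,0,255),43)
    poly([(-84-.22*117,-117),(-84+.22*113,113)],(255,255,0),41)
    poly([(-38,-35),(-8,-35),(-8,35),(-38,35)],(0,255,255),45)
    poly([(50,-75),(110,-75),(110,75),(50,75)],(255,0,0),37)
    if box: im=im[box[1]*k:box[3]*k,box[0]*k:box[2]*k]
    cv2.imwrite(fn,im)
E
python3 - <<'E'
from h import *
f=env.grab_frame('wrist')
overlay(f,'pics/ov1.png',4,(160,40,360,190))
print(W(70,-165,20))
for nm,z in(('board',37),('wedge',43)):
    m=env.trace(f,nm)[0]['mask']; c=np.vstack(cv2.findContours(m.astype(np.uint8),0,2)[0])[:,0]
    print(nm,cv2.minAreaRect(J(plane(f,c,z/1000)).astype(np.float32)))
E
```

```text
[ 0.60441752 -0.22201474  0.02      ]
board ((69.90141296386719, -71.82460021972656), (149.2547149658203, 60.35062789916992), 88.55760192871094)Traceback (most recent call last):
  File "<stdin>", line 6, in <module>
IndexError: list index out of range
```

View pics/ov1.png

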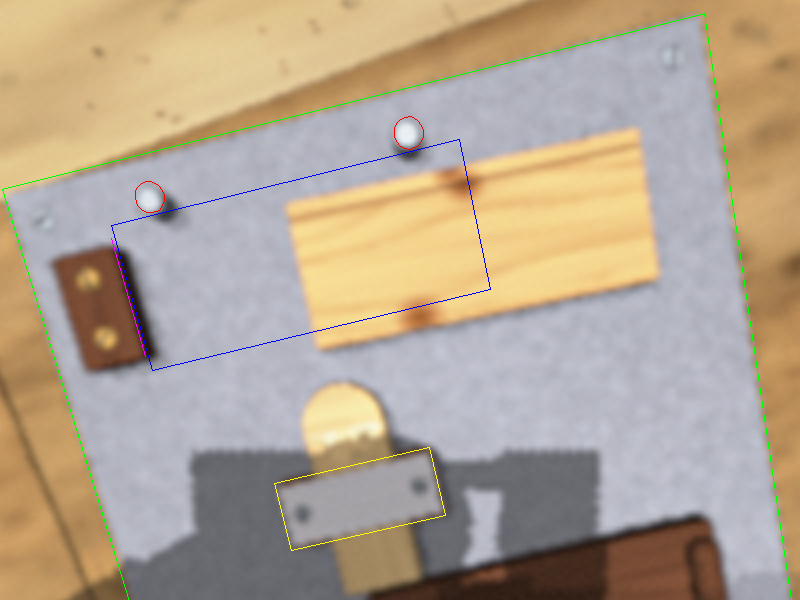

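The overlay matches the jig well (dowels at crop 150,197 and 408,133). The board is the right one, short of the stop by about 72 mm. I'm starting with the pushes.

```bash
cat >> h.py <<'E'
def tcp():
    s=env.read_state(); j=J(s['position'])[0]; return np.round([*j,s['position'][2]*1000,*s['force']],1), round(s['clock'],2)
def pushy(x,y0,y1,lim,z=21,op=.3):
    o=[180,0,YAW-90]
    env.gripper_to(op); env.goto(W(x,y0,110),o); env.move_straight(W(x,y0,z),force_limit=15)
    r=env.move_straight(W(x,y1,z),rate=.05,force_limit=lim); print('pushy',r,tcp())
    env.move_straight(W(x,y1-25,z)); env.move_straight(W(x,y1-25,110),rate=.25)
def pushx(x0,x1,lim,z=21,y=0):
    o=[180,0,YAW]
    env.gripper_to(1.); env.goto(W(x0,y,110),o); env.move_straight(W(x0,y,z),force_limit=15)
    r=env.move_straight(W(x1,y,z),rate=.04,force_limit=lim); print('pushx',r,tcp())
    env.move_straight(W(x0,y,z)); env.move_straight(W(x0,y,110),rate=.25)
def where():
    env.goto(W(-40,0,385),[180,0,YAW-12]); f=env.grab_frame('wrist')
    for d in env.trace(f,'board')[:1]:
        c=np.vstack(cv2.findContours(d['mask'].astype(np.uint8),0,2)[0])[:,0]
        print('board',cv2.minAreaRect(J(plane(f,c,.037)).astype(np.float32)))
    return f
E
python3 - <<'E'
from h import *
print(tcp())
pushy(70,-175,-90,12)
pushx(26,41.5,10)
pushy(80,-110,-83,8)
f=where(); overlay(f,'pics/ov2.png',2,(80,0,480,280)); print(tcp())
E
```

```text
(array([-5.15e+01, -3.73e+01,  4.00e+02,  3.00e-01, -2.00e-01,  1.00e-01]), 6.93)
pushy False (array([ 70. , -90. ,  20.8,   0.4,  -1.1,   1. ]), 12.02)
pushx True (array([39.1, -0.4, 21.1,  0. , -0.2, -0.9]), 16.43)
pushy True (array([ 80.2, -86.1,  21.6,  -0.2,  -2.5,   0.9]), 20.87)
board ((-93.67011260986328, 207.37673950195312), (111.70157623291016, 53.90258026123047), 43.2173957824707)
(array([-3.99e+01, -2.00e-01,  3.83e+02,  7.00e-01, -5.00e-01, -2.00e-01]), 22.98)
```

View pics/ov2.png

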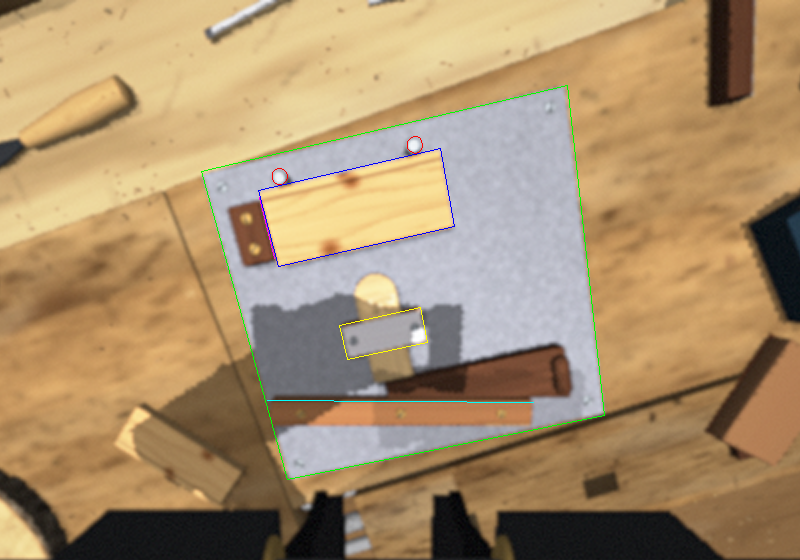

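Board sits on the home outline (crop 260–455, 150–265), touching both dowels and the stop. One confirming square push next, then a measurement, then the wedge.

```bash
python3 - <<'E'
from h import *
pushx(28,41.5,9)
f=env.grab_frame('scene')
for n,z in(('board',.037),('wedge',.043)):
    for d in env.trace(f,n)[:2]:
        c=np.vstack(cv2.findContours(d['mask'].astype(np.uint8),0,2)[0])[:,0]
        print(n,cv2.minAreaRect(J(plane(f,c,z)).astype(np.float32)))
o=[180,0,YAW-90]; z=25
X=lambda y:-66+.22*(y+11+27)
env.gripper_to(0.); env.goto(W(X(-180),-180,110),o); env.move_straight(W(X(-180),-180,z),force_limit=15)
r=env.move_straight(W(X(-20),-20,z),rate=.04,force_limit=16); print('wedge',r,tcp()); env.dwell(.3); print(tcp())
E
```

```text
pushx True (array([39.2, -0.1, 21.3, -0.3,  0.2, -0.3]), 26.38)
board ((-115.75454711914062, 234.45252990722656), (107.74884033203125, 50.27009201049805), 45.858665466308594)
board ((72.9532241821289, 6.507225036621094), (71.47139739990234, 157.64425659179688), 1.11859929561615)
wedge ((-93.584228515625, -70.6796646118164), (176.0160675048828, 58.99627685546875), 89.82121276855469)
wedge True (array([-68.9, -39.3,  24.8,   0.2,  -2.1,   0.9]), 33.84)
(array([-70.6, -39.7,  24. ,   0.1,  -0.8,  -0.6]), 34.14)
```

```bash
python3 - <<'E'
from h import *
r=env.move_straight(W(-68,-48,25));
X=lambda y:-66+.22*(y+11+27)
r=env.move_straight(W(X(-28),-28,25),rate=.03,force_limit=18); print('wedge',r,tcp())
env.move_straight(W(-72,-70,25)); env.move_straight(W(-72,-70,110),rate=.25)
f=where(); overlay(f,'pics/ov3.png',2,(80,0,480,280)); print(tcp())
E
```

```text
wedge True (array([-66.2, -38.9,  25. ,   0.3,  -3.6,   2.5]), 34.85)
board ((-92.30937194824219, 207.4529266357422), (106.38884735107422, 51.01942825317383), 44.2962532043457)
(array([-4.040e+01, -1.000e-01,  3.829e+02, -5.000e-01,  0.000e+00,
       -5.000e-01]), 36.94)
```

View pics/ov3.png

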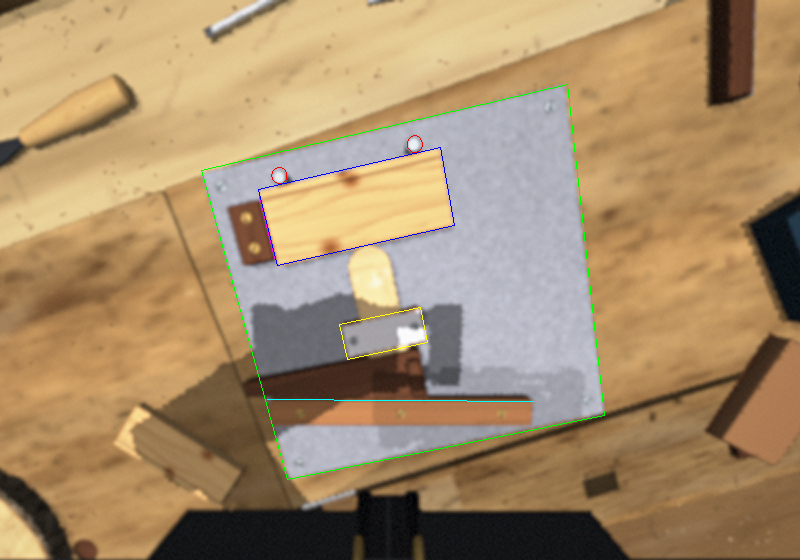

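The bar nose now touches the board (crop 372,247), and the wedge is driven in with its butt at about (425,375). The board is still on its home outline. I'll give one slow, firm press to make sure the jam isn't just an impact peak, then hand in.

```bash
python3 - <<'E'
from h import *
o=[180,0,YAW-90]
env.goto(W(-72,-70,110),o); env.move_straight(W(-72,-70,25),force_limit=15)
env.move_straight(W(-68,-46,25))
X=lambda y:-66+.22*(y+11+27)
r=env.move_straight(W(X(-30),-30,25),rate=.012,force_limit=18); print('wedge',r,tcp())
env.move_straight(W(-72,-70,25)); env.move_straight(W(-72,-70,110),rate=.25); env.dwell(.5)
f=env.grab_frame('side')
for n,z in(('board',.037),):
    for d in env.trace(f,n)[:2]:
        c=np.vstack(cv2.findContours(d['mask'].astype(np.uint8),0,2)[0])[:,0]
        print(n,cv2.minAreaRect(J(plane(f,c,z)).astype(np.float32)))
print(tcp()); env.close_job()
E
```

```text
wedge True (array([-66.4, -38.8,  24.9,   1.1,  -2.8,   1.8]), 39.96)
board ((73.52159118652344, -18.026756286621094), (78.89618682861328, 184.79318237304688), 0.971698522567749)
board ((-116.17156982421875, 168.76956176757812), (136.9466552734375, 59.54664611816406), 45.459476470947266)
(array([-72.1, -70.1, 109.8,  -0.2,   0.8,  -0.2]), 41.41)
the job is handed in; nothing more can be done
```

The board is home in the jig, the wedge is jammed with the pressure bar against it, and the job was handed in at 41.4 s. No verdict is reported.

- **Board:** I slid it to the end stop, pushed it against both dowels with the open fingers either side of the bar, pushed it to the stop again, and gave it one last square push. The final wrist picture shows it on the predicted home outline.
- **Wedge:** I pushed it along the ramp until it stopped at 16 N. Two more pushes of 18 N, the last one slow, moved it less than 1 mm. Its thick end is at about jig y -28 mm, where -27 was expected, and the bar's nose touches the board.
- **Bystanders:** I did not touch or deliberately approach any of them. I also did not measure them again at the end.
- **Checks that disagreed:** Board positions from the scene and side camera masks were off by several mm up to 18 mm. The mask outlines came out larger than the board, because they include its side faces. The automatic wrist measurement in the last two looks picked the look-alike offcut instead. So I relied on the wrist overlay and the positions where the pushes stopped.
- **Not measured:** The forces between bar, board and wedge can't be read directly. I infer the jam from the push forces and from the wedge not moving.

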